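# Press a veneer sample on an angle block

### The job

A veneer sample has just been glued to the sloped leaf of the loose wooden angle block. First seat the angle block flat and fully home in the rectangular pocket of the grey gluing jig (either way round) and let go of it; then take the caul (flat plate with a grip bar) by its grip bar, tilt it to match the slope, centre it squarely on the leaf and press it flush against the veneer with a gentle push of about 10 N. Finish while still gripping the caul and pressing it there, and leave the bottle, jar and tape roll alone.

Things in the scene. Friction and masses are not known exactly. Their poses are not given: they have to be found in the camera images.
- jig: grey gluing jig, a flat board 130 x 100 x 18 mm fixed to the bench, slightly turned; origin at the centre of its underside; x along its long side, z up. In its middle is an open-topped pocket, 83 mm along x by 59 mm along y, 10 mm deep, with a 3 mm chamfer round its mouth
- pocket (a point): centre of the pocket's floor, 8 mm above the bench (the jig's top is 10 mm higher); axes as the jig's: x along the pocket's long side, z up
- angle_block: loose wooden block, 0.4 to 0.6 kg, standing on the bench: base 80 (x) x 56 (y) x 34 mm (z), fits the pocket with 1.5 mm to spare all round; on it a tilted plywood leaf 70 x 50 x 6 mm, highest point up to 72 mm. The base's long flat sides (56 mm apart, leaf is narrower) are free to grip from above. Origin: centre of the base's underside; x from low to high end of the slope, z up
- leaf_face (a point): centre of the leaf's upper face (70 x 50 mm, flat; a dark veneer 62 x 44 mm lies flush on it); z outward normal, x up the slope, y across. The leaf is hinged at the base's top edge at its -x end, tilted up towards +x by 10 to 24 degrees (differs each time) and locked: pushes under 25 N do not move it
- caul: loose pressing caul, 0.1 to 0.17 kg, standing plate down on the bench: flat aluminium plate 64 (x) x 46 (y) x 8 mm, with an upright dark wooden grip bar on its middle, 44 mm along x, 22 mm along y, 40 mm high above the plate (top 48 mm over the underside). Origin: centre of the plate's underside, the pressing face; z points up along the bar
- glue_bottle: bystander: white glue bottle, 44 mm across, 90 mm high; origin at the centre of its underside
- tape_roll: bystander: roll of tape lying flat, 90 mm across, 24 mm high; origin at the centre of its underside
- paint_jar: bystander: small paint jar, 52 mm across, 55 mm high; origin at the centre of its underside
Mind the look-alikes: they are no part of the job. What is shaped like the caul but green or red is not meant.

How it is judged:
By the outcome, as a careful person would: the job done as asked, in the order asked, and still so for the second after the job is handed in, while the arm keeps its last pose, push and grip.
It also fails if it takes over 58 s, if anything falls off the work surface, if the arm or the gripper's body presses on something with over 40 N, if the wrist force passes 120 N, or if a joint passes its speed limit or range.

### The arm

A 6-joint arm with a two-finger parallel gripper is mounted at the origin on the work surface. World frame = base frame: x ahead of the robot, y to its left, z up, the work surface at z = 0. Lengths are in m, angles in rad, forces in N, time in s.
With the tool pointing down it reaches from about 0.35 to 0.775 m from the base axis. Payload 5.5 kg.
Tool frame: the origin (TCP) lies between the finger pads; the fingertips stand 19 mm ahead of it and the grasp point (between the pads) is the TCP; z points along the fingers, y is the line along which they close (so a half turn about z gives the same grasp; the last joint's range is limited). The gripper opens to 85 mm and grips with 20 to 120 N. Pads are 22 mm wide; open, the fingers measure 114 mm over their backs; the gripper's body (76 mm by 85 mm) begins 54 mm behind the grasp point. The pads swing forward as they close: fully open they stand 13 mm farther back than shut.
Start: joints at [0.969, 0.313, 0.046, 1.304, 0, 1.431], TCP at [0.256, 0.515, 0.25] pointing down, gripper open.
Joint ranges: [-2.76, 2.76], [-0.86, 1.69], [-1.03, 1.26], [-2.2, 2.34], [-1.47, 1.5], [-3.14, 3.14]. Speed limits (rad/s): [2.57, 2.57, 3.14, 3.14, 3.14, 3.14].

### API

Orientations are given as a unit quaternion [w, x, y, z].
In Python, from workcell import env gives the robot as it stands.
- The arm moves only by the tool carry_out, never from a script. Its argument "increments" is a list that holds one entry, the list of rows, each a list of 6 numbers: the shift along the tool's x, y, z each as a share of 50 cm, from -1 to 1, then the turn, a rotation vector about the tool's x, y, z each as a share of 2 pi rad, from -1 to 1. In form: [[[x, y, z, ax, ay, az], ...]]. A call has 1 to 5 rows; each row is the pose to reach, as a shift and turn from the pose commanded when the call began, along the tool's axes at that moment, turning the shorter way round; what a row does not reach only later rows make up. A row lasts 1/8 s, in which the tool goes at most 62.5 mm and 10.7 degrees, less where a joint would pass 70% of its speed; a pose out of reach is approached as far as the arm can. A call with a number of a shift or a turn outside -1 to 1 is refused whole. A call with a gripper value outside its range is refused whole. "jaw" is the closure, from 0 (fully open) to 1 (shut), set as the call begins (left out, the last holds). The fingers move at their own pace and stop on an object; "squeeze" is the grip in N (left out, the last holds). Time passes only in rows, so rows that repeat a pose let the fingers close. It gives the time, the measured TCP pose, the force, the opening and the grip force at its end, in the units of the state.
- env.get_state(): the state, without advancing time (a new reading comes with each control period).
- env.read_camera(name): name is "scene" or "top" or "wrist"; returns a dict with "frame" (420x560x3 uint8, blue, green, red), "z_map" (420x560 float32, m along the optical axis (not along the pixel's ray), 0 where there is no reading), "intrinsics" (3x3 intrinsics, pixels), "R" (3x3) and "t" (3): a world point X has camera coordinates R X + t; the wrist camera has in their place "T_tool_cam" (4x4, takes a point from camera to tool coordinates, whose origin is the TCP and whose axes are the flange's). Camera axes: x right, y down, z forward; pixel columns grow to the right and rows downward; lengths in m; the calibration is good to about 2 mm. A picture is of the moment at which its call begins: read the wrist's pose just before it.
- env.hand_in(): hands the job in; it is judged then, once.
Trained networks look in the newest picture that a camera, given by its name, has taken for a name from the list of things; names that differ only in an ending like _2 or _b are one class to them, and where a whole thing is asked for, a point or a joint stands for the part that bears it (a point fixed in the world has none). Each returns a list of dicts, best first, with "score" (0 to 1); they miss things now and then, are a little off and sometimes report something else, mostly with a low value. They report only what shows in the picture. A call takes as long as a camera call. They do not tell look-alikes from the thing itself.
- env.find_in(camera, name): "position" ([x, y, z] in m, in world coordinates, good to about 4 mm: the middle of the surface that is visible of it).
The state is a dict: "clock": time; "joint_pos": joint angles; "qvel": joint speeds; "tau": joint torques, N m; "tcp_pos": TCP position; "orientation": TCP orientation; "wrist_force": force on the tool from outside, world axes, zero at the start; "ft_torque": the same for the moment, N m; "finger_gap": finger opening in m; "grip_force": force on a finger pad.
Only numpy, scipy, OpenCV 4.12 (cv2) and the standard library are available. Lean on these libraries where they do the work, as an engineer would, in place of code of your own. Each camera call takes 0.05 s, during which the arm holds its last target. There are 200 camera calls.

## Working session

There is one attempt and no reset: what is moved stays moved. The work goes in short steps, Python scripts to look and compute and a tool call to move; the robot and the scene stay as the last step left them, time stands still between calls to the robot, and variables do not carry over. Pictures are saved under pics/ and viewed, at most 10 in all, crops included, and the job is handed in when it is done.

Besides the shell and the picture viewer there is one more tool, called after "Request:" in YAML: its name, and indented under it one key for each argument. carry_out: Moves the arm, as the interface text tells. Its arguments: {"type":"object","properties":{"increments":{"type":"array","items":{"type":"array","items":{"type":"array","items":{"type":"number","minimum":-1,"maximum":1}}}},"jaw":{"type":"number"},"squeeze":{"type":"number"}},"required":["increments"]}

```bash
mkdir -p pics; cat > h.py <<'E'
import numpy as np, cv2
from workcell import env
from scipy.spatial.transform import Rotation as Rot
def cloud(name):
    s=env.get_state(); c=env.read_camera(name)
    K=np.array(c["intrinsics"]); z=c["z_map"]; h,w=z.shape
    u,v=np.meshgrid(np.arange(w),np.arange(h))
    P=np.stack([(u-K[0,2])/K[0,0]*z,(v-K[1,2])/K[1,1]*z,z],-1)
    if "R" in c: W=(P-np.array(c["t"]))@np.array(c["R"])
    else:
        T=np.array(c["T_tool_cam"]); q=s["orientation"]
        R=Rot.from_quat([q[1],q[2],q[3],q[0]]).as_matrix()
        W=(P@T[:3,:3].T+T[:3,3])@R.T+np.array(s["tcp_pos"])
    W[z==0]=np.nan
    return c["frame"],W
def proj(c,X):
    p=np.array(c["R"])@X+np.array(c["t"]); p=np.array(c["intrinsics"])@p; return p[:2]/p[2]
def Rq(q): return Rot.from_quat([q[1],q[2],q[3],q[0]])
E
python3 - <<'E'
from h import *
for n in ["scene","top"]:
    f,W=cloud(n); cv2.imwrite(f"pics/{n}0.png",f); np.save(f"{n}0.npy",W)
    for k in ["jig","pocket","angle_block","leaf_face","caul","glue_bottle","tape_roll","paint_jar"]:
        print(n,k,[(np.round(d["position"],3).tolist(),round(d["score"],2)) for d in env.find_in(n,k)[:4]])
s=env.get_state(); print(s)
E
```

```text
scene jig [([0.609, 0.012, 0.021], 0.76)]
scene pocket [([0.606, 0.015, 0.016], 0.6)]
scene angle_block [([0.535, 0.248, 0.04], 0.69)]
scene leaf_face [([0.515, 0.246, 0.054], 0.63)]
scene caul [([0.494, -0.216, 0.025], 0.87), ([0.385, -0.208, 0.011], 0.66), ([0.6, -0.198, 0.024], 0.66)]
scene glue_bottle [([0.748, -0.204, 0.056], 0.91), ([0.494, -0.216, 0.023], 0.39)]
scene tape_roll [([0.785, 0.023, 0.022], 0.91)]
scene paint_jar [([0.733, 0.216, 0.054], 0.68)]
top jig [([0.606, 0.01, 0.015], 0.73)]
top pocket [([0.605, 0.014, 0.012], 0.75)]
top angle_block [([0.514, 0.241, 0.05], 0.58), ([0.606, 0.012, 0.012], 0.35)]
top leaf_face [([0.518, 0.246, 0.047], 0.61)]
top caul [([0.59, -0.199, 0.016], 0.96), ([0.482, -0.219, 0.009], 0.77), ([0.378, -0.209, 0.008], 0.75)]
top glue_bottle [([0.738, -0.206, 0.062], 0.97)]
top tape_roll [([0.787, 0.021, 0.025], 0.78), ([0.607, 0.012, 0.014], 0.7), ([0.72, 0.207, 0.058], 0.57)]
top paint_jar [([0.723, 0.206, 0.06], 0.81)]
{'clock': 0.9, 'joint_pos': array([9.69377431e-01, 3.13165366e-01, 4.61182041e-02, 1.30360897e+00,
       4.37811961e-05, 1.43119943e+00]), 'qvel': array([-0.00030595,  0.00065995,  0.00091704,  0.00030133, -0.00087836,
        0.00026082]), 'tau': array([-4.07750667e-05, -4.80448151e+01,  2.98812854e+01,  2.83655629e-05,
       -1.32070268e-04, -8.01281089e-06]), 'tcp_pos': array([0.25623003, 0.51480365, 0.25035036]), 'orientation': array([4.97685227e-06, 2.28864437e-01, 9.73458301e-01, 7.32685758e-05]), 'wrist_force': array([ 0.42116471,  0.62139917, -0.15315158]), 'ft_torque': array([-0.02761126,  0.0041285 ,  0.01492754]), 'grip_force': 0.0, 'finger_gap': 0.0854422305699091}
```

```bash
python3 -c "
import cv2,numpy as np
a=cv2.imread('pics/scene0.png');b=cv2.imread('pics/top0.png')
cv2.imwrite('pics/both0.png',cv2.resize(np.vstack([a,b]),(448*800//800,672*1))[:600] if 0 else np.vstack([a,b])[:1])"
```

```text
(no output)
```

View pics/top0.png

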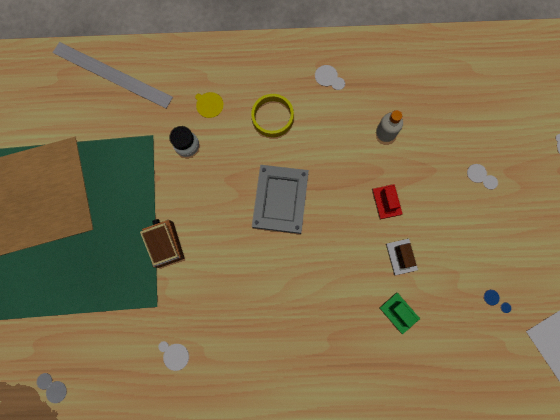

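View pics/scene0.png

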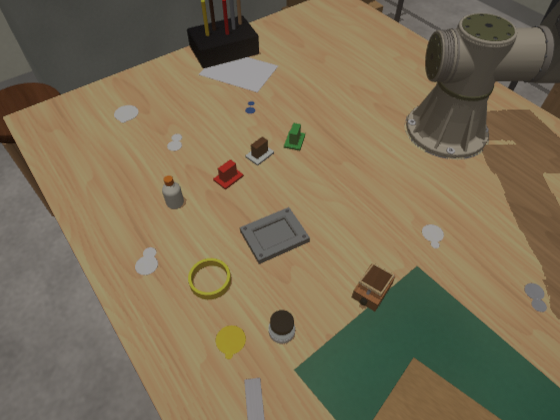

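The top view shows the jig at px (281,200) and the angle block at (162,244). Three caul shapes stand on the right: red (388,202), grey plate with dark bar (402,257), green (400,313). The one with the grey aluminium plate and dark wooden bar at (402,257) fits the description. I'll confirm it in a wrist crop. The bottle, tape and jar sit at (390,125), (273,115) and (184,140).

```bash
python3 - <<'E'
from h import *
for n in ["top","scene"]:
    W=np.load(n+"0.npy").reshape(-1,3); W=W[~np.isnan(W[:,0])]
    tab=W[(W[:,0]>.3)&(W[:,0]<.8)&(abs(W[:,1])<.4)]; print(n,"table z",np.median(tab[:,2]))
    def box(c,r,lo,hi):
        m=(np.hypot(W[:,0]-c[0],W[:,1]-c[1])<r)&(W[:,2]>lo)&(W[:,2]<hi); return W[m]
    for nm,c,r,lo,hi in [("jig",(.606,.012),.1,.011,.03),("jigtop",(.606,.012),.1,.0145,.03),("block",(.52,.245),.075,.01,.1),("blockbase",(.52,.245),.075,.01,.038),("caulplate",(.486,-.217),.05,.005,.06),("caulbar",(.486,-.217),.05,.04,.06),("caulplate?",(.486,-.217),.05,.004,.014)]:
        p=box(c,r,lo,hi); 
        if len(p)<5: print(nm,len(p));continue
        print(nm,len(p),"rect",[np.round(a,4) for a in cv2.minAreaRect(p[:,:2].astype(np.float32))],"zmax",p[:,2].max().round(4),"med",np.median(p[:,2]).round(4))
    p=box((.52,.245),.06,.042,.1); A=np.c_[p[:,:2],np.ones(len(p))]; 
    s,_,_,_=np.linalg.lstsq(A,p[:,2],rcond=None); 
    for _ in range(5):
        k=abs(A@s-p[:,2])<.003; s,_,_,_=np.linalg.lstsq(A[k],p[k,2],rcond=None)
    print("leaf grad",s,"tilt",np.degrees(np.arctan(np.hypot(*s[:2]))),"dir",np.degrees(np.arctan2(s[1],s[0])),k.sum(),len(p))
E
```

```text
top table z 0.0005530295801878747
jig 2010 rect [array([0.6058, 0.0114]), array([0.1   , 0.1312]), np.float64(81.5807)] zmax 0.0229 med 0.018
jigtop 1934 rect [array([0.6055, 0.0115]), array([0.1   , 0.1306]), np.float64(81.5807)] zmax 0.0229 med 0.0181
block 1383 rect [array([0.5228, 0.2474]), array([0.0898, 0.0564]), np.float64(18.5441)] zmax 0.0629 med 0.0465
blockbase 403 rect [array([0.5228, 0.2474]), array([0.0898, 0.0564]), np.float64(18.5441)] zmax 0.038 med 0.0327
caulplate 767 rect [array([ 0.4842, -0.2316]), array([0.064 , 0.0579]), np.float64(11.097)] zmax 0.0513 med 0.013
caulbar 298 rect [array([ 0.483 , -0.2255]), array([0.0439, 0.0221]), np.float64(10.6592)] zmax 0.0513 med 0.048
caulplate? 400 rect [array([ 0.4844, -0.2232]), array([0.0732, 0.0755]), np.float64(75.5911)] zmax 0.0135 med 0.0083
leaf grad [ 0.277541    0.08826766 -0.11378087] tilt 16.237622651376594 dir 17.642467687563443 860 896
scene table z 0.0010775285161853767
jig 1491 rect [array([0.6033, 0.0094]), array([0.1034, 0.1309]), np.float64(81.6813)] zmax 0.0227 med 0.0183
jigtop 1336 rect [array([0.6033, 0.0094]), array([0.1034, 0.1309]), np.float64(81.6813)] zmax 0.0227 med 0.0186
block 1147 rect [array([0.521 , 0.2465]), array([0.0919, 0.0562]), np.float64(18.5251)] zmax 0.0629 med 0.0431
blockbase 500 rect [array([0.521 , 0.2465]), array([0.0919, 0.0562]), np.float64(18.5251)] zmax 0.038 med 0.0331
caulplate 433 rect [array([ 0.4806, -0.2258]), array([0.0661, 0.0467]), np.float64(7.8609)] zmax 0.0517 med 0.0223
caulbar 133 rect [array([ 0.4814, -0.2266]), array([0.0438, 0.0239]), np.float64(12.3619)] zmax 0.0517 med 0.0483
caulplate? 193 rect [array([ 0.4917, -0.2076]), array([0.0698, 0.0856]), np.float64(73.0738)] zmax 0.0139 med 0.0087
leaf grad [ 0.27229974  0.09165382 -0.11113741] tilt 16.02993720467603 dir 18.602803033921244 567 604
```

```bash
cat >> h.py <<'E'
import json,os
def tool_R(yaw_y,tilt=0.):
    # tool y at world angle yaw_y (deg), z down; tilt: z leans towards +(world dir yaw_y-90)
    a=np.radians(yaw_y); y=np.array([np.cos(a),np.sin(a),0]); f=np.array([np.sin(a),-np.cos(a),0])
    t=np.radians(tilt); z=np.sin(t)*f-np.cos(t)*np.array([0,0,1]); return np.c_[np.cross(y,z),y,z]
def cur():
    if os.path.exists("cmd.json"):
        d=json.load(open("cmd.json")); return np.array(d["p"]),np.array(d["R"])
    s=env.get_state(); return np.array(s["tcp_pos"]),Rq(s["orientation"]).as_matrix()
def inc(p,R):
    p0,R0=cur(); d=R0.T@(np.array(p)-p0)/.5; w=Rot.from_matrix(R0.T@R).as_rotvec()/(2*np.pi)
    r=np.round(np.r_[d,w],4); print("INC",r.tolist(),"rows>=",round(max(np.linalg.norm(d)*.5/.0625,np.linalg.norm(w)*360/10.7),1))
    json.dump(dict(p=(p0+R0@r[:3]*.5).tolist(),R=(R0@Rot.from_rotvec(r[3:]*2*np.pi).as_matrix()).tolist()),open("cmd.json","w"))
E
python3 - <<'E'
from h import *
inc([.518,.246,.25],tool_R(108.5))
E
```

```text
INC [-0.7082, -0.248, 0.0006, 0.0, 0.0, -0.1249] rows>= 6.0
```

Request:
carry_out:
  increments:
    - [[-0.425,-0.149,0,0,0,-0.125],[-0.425,-0.149,0,0,0,-0.125],[-0.425,-0.149,0,0,0,-0.125],[-0.425,-0.149,0,0,0,-0.125],[-0.425,-0.149,0,0,0,-0.125]]

```text
clock: 1.52
tcp_pos: [0.4158, 0.3509, 0.2503]
orientation: [0.0, -0.16, 0.987, -0.0]
wrist_force: [-0.2, 0.3, -0.2]
finger_gap: 0.0858
grip_force: 0.0
```

```bash
rm cmd.json; python3 - <<'E'
from h import *
print(env.get_state()["tcp_pos"])
inc([.518,.246,.25],tool_R(108.5))
E
```

```text
[0.41576374 0.35092043 0.25030088]
INC [-0.1275, -0.2638, 0.0008, -0.0001, 0.0001, -0.0001] rows>= 2.3
```

Request:
carry_out:
  increments:
    - [[-0.1275,-0.2638,0.0008,-0.0001,0.0001,-0.0001],[-0.1275,-0.2638,0.0008,-0.0001,0.0001,-0.0001],[-0.1275,-0.2638,0.0008,-0.0001,0.0001,-0.0001],[-0.1275,-0.2638,0.0008,-0.0001,0.0001,-0.0001]]

```text
clock: 2.02
tcp_pos: [0.5164, 0.2476, 0.2496]
orientation: [-0.001, -0.16, 0.987, 0.0]
wrist_force: [0.0, -0.3, -0.2]
finger_gap: 0.0853
grip_force: 0.0
```

```bash
python3 - <<'E'
from h import *
s=env.get_state(); print(s["tcp_pos"],s["orientation"],cur()[0])
f,W=cloud("wrist"); cv2.imwrite("pics/w1.png",f); np.save("w1.npy",W)
c=env.read_camera("wrist"); print(np.round(c["T_tool_cam"],4),c["intrinsics"])
E
```

```text
[0.51638668 0.2476037  0.24961191] [-6.15526992e-04 -1.60069668e-01  9.87105447e-01  3.99377600e-04] [0.51798975 0.24598434 0.24999775]
[[ 1.400e-03 -9.582e-01 -2.862e-01  7.230e-02]
 [ 1.000e+00  1.700e-03 -9.000e-04  1.000e-04]
 [ 1.400e-03 -2.862e-01  9.582e-01 -1.234e-01]
 [ 0.000e+00  0.000e+00  0.000e+00  1.000e+00]] [[291.40044491   0.         284.53917116]
 [  0.         291.40044491 210.84470196]
 [  0.           0.           1.        ]]
```

View pics/w1.png

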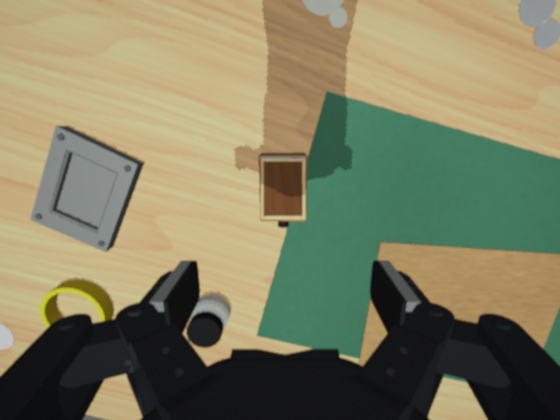

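The wrist view shows the block straight ahead at px (283,188) with a small knob at its high end (283,224), and the jig at left (85,190). I'll move closer for precise measuring.

```bash
python3 - <<'E'
from h import *
inc([.518,.246,.15],tool_R(108.5))
E
```

```text
INC [-0.0, -0.0, 0.2, 0.0, 0.0, -0.0] rows>= 1.6
```

Request:
carry_out:
  increments:
    - [[0,0,0.2,0,0,0],[0,0,0.2,0,0,0],[0,0,0.2,0,0,0],[0,0,0.2,0,0,0]]

```text
clock: 2.62
tcp_pos: [0.5158, 0.2499, 0.1517]
orientation: [0.001, -0.162, 0.987, 0.001]
wrist_force: [-0.4, 1.1, 1.0]
finger_gap: 0.0851
grip_force: 0.0
```

```bash
cat > m1.py <<'E'
from h import *
s=env.get_state(); print(s["tcp_pos"],cur()[0])
f,W=cloud("wrist"); cv2.imwrite("pics/w2.png",f); np.save("w2.npy",W)
P=W.reshape(-1,3);P=P[~np.isnan(P[:,0])]
a=np.radians(18.5); c=np.array([.518,.246])
d=np.linalg.norm(P[:,:2]-c,axis=1); 
print("table",np.median(P[(d>.07)&(d<.1)&(P[:,2]<.01),2]))
B=P[(d<.07)&(P[:,2]>.008)]
# leaf plane
L=B[B[:,2]>.045]; A=np.c_[L[:,:2],np.ones(len(L))]; k=np.ones(len(L),bool)
for _ in range(6):
    g=np.linalg.lstsq(A[k],L[k,2],rcond=None)[0]; k=abs(A@g-L[:,2])<.0015
yaw=np.degrees(np.arctan2(g[1],g[0])); print("leaf",g,"tilt",np.degrees(np.arctan(np.hypot(*g[:2]))),"dir",yaw,k.sum(),len(L),"resid",np.std((A@g-L[:,2])[k]))
on=B[abs(np.c_[B[:,:2],np.ones(len(B))]@g-B[:,2])<.0025]
print("leafrect",cv2.minAreaRect(on[:,:2].astype(np.float32)),"z",on[:,2].min(),on[:,2].max())
print("allrect",cv2.minAreaRect(B[:,:2].astype(np.float32)))
for yw in (17.5,18.5,19.5):
    a=np.radians(yw); R=np.array([[np.cos(a),np.sin(a)],[-np.sin(a),np.cos(a)]])
    q=(B[:,:2]-c)@R.T
    b=B[:,2]<.036
    print(yw,"x 0.5/99.5%",np.percentile(q[:,0],[0,.5,2,98,99.5,100]).round(4),"y",np.percentile(q[:,1],[0,.5,2,98,99.5,100]).round(4))
a=np.radians(18.5); R=np.array([[np.cos(a),np.sin(a)],[-np.sin(a),np.cos(a)]]); q=(B[:,:2]-c)@R.T
lowface=q[(B[:,2]<.03)&(q[:,0]<-.03)]; print("low face x",np.percentile(lowface[:,0],[5,50,95]) if len(lowface) else None,len(lowface))
for y0 in np.arange(-.03,.031,.01):
    m=abs(q[:,1]-y0)<.004; 
    if m.sum()>5: print("y",round(y0,2),"xmin",np.sort(q[m,0])[:3].round(4),"xmax",np.sort(q[m,0])[-3:].round(4))
m=(abs(q[:,1]+.018)<.004)
o=np.argsort(q[m,0]); print(np.c_[q[m,0],B[m,2]][o][::6].round(4).tolist())
E
python3 m1.py
```

```text
[0.51576839 0.24989816 0.15167632] [0.51798494 0.24600447 0.14999775]
table 0.0001499748843265536
leaf [-2.5535918  -0.87122692  1.70839154] tilt 69.66388207410962 dir -161.1615366460189 3016 50944 resid 0.0008562172568110151
leafrect ((0.5116757750511169, 0.2442684769630432), (0.03100157529115677, 0.13852064311504364), 18.73090171813965) z 0.14647946325123296 0.2326564140416758
allrect ((0.5155810117721558, 0.24561373889446259), (0.12705481052398682, 0.09396142512559891), 75.22267150878906)
17.5 x 0.5/99.5% [-0.0404 -0.0393 -0.0309  0.0175  0.0274  0.0502] y [-0.0692 -0.0672 -0.0643  0.0671  0.0686  0.07  ]
18.5 x 0.5/99.5% [-0.04   -0.0395 -0.031   0.0175  0.0275  0.0502] y [-0.0692 -0.067  -0.0642  0.0673  0.0687  0.07  ]
19.5 x 0.5/99.5% [-0.0402 -0.0393 -0.0309  0.0174  0.0275  0.0502] y [-0.0693 -0.0669 -0.064   0.0673  0.0688  0.07  ]
low face x [-0.03987333 -0.03968297 -0.03952904] 230
y -0.03 xmin [-0.0397 -0.0397 -0.0396] xmax [0.0038 0.0039 0.0043]
y -0.02 xmin [-0.0399 -0.0398 -0.0398] xmax [0.0295 0.0297 0.0298]
y -0.01 xmin [-0.0399 -0.0398 -0.0398] xmax [0.0476 0.0492 
[... 9401 characters left out ...]
539], [0.0115, 0.0548], [0.012, 0.0557], [0.0123, 0.055], [0.013, 0.0553], [0.0135, 0.0562], [0.0138, 0.0557], [0.0143, 0.0565], [0.0148, 0.0553], [0.0154, 0.0559], [0.0158, 0.0571], [0.0163, 0.0558], [0.0166, 0.0571], [0.0173, 0.0555], [0.0178, 0.0565], [0.0183, 0.0573], [0.0188, 0.0562], [0.0192, 0.0571], [0.0198, 0.0579], [0.0202, 0.057], [0.0206, 0.0579], [0.021, 0.0572], [0.0214, 0.0581], [0.022, 0.0568], [0.0223, 0.0581], [0.0226, 0.0594], [0.0233, 0.0579], [0.0239, 0.0583], [0.0244, 0.0594], [0.0246, 0.0588], [0.0255, 0.0569], [0.0258, 0.0581], [0.0262, 0.0591], [0.0268, 0.0598], [0.0271, 0.0592], [0.0277, 0.0579], [0.028, 0.0592], [0.0286, 0.0596], [0.0292, 0.0603], [0.0295, 0.0597]]
```

```bash
sed -i 's/B=P\[(d<.07)&(P\[:,2\]>.008)\]/B=P[(d<.07)\&(P[:,2]>.008)\&(P[:,2]<.09)]/; /^m=(abs(q/d; /^o=np/d; /^for yw/,/^    print(yw/d' m1.py
python3 - <<'E'
from h import *
for i in range(6):
    env.read_camera("wrist"); s=env.get_state(); print(s["clock"],s["tcp_pos"].round(4),s["orientation"].round(4),abs(s["qvel"]).max().round(4),s["wrist_force"].round(2))
E
python3 m1.py
```

```text
2.725 [0.5167 0.2497 0.1523] [ 1.600e-03 -1.619e-01  9.868e-01  6.000e-04] 0.0085 [-0.18  0.34  0.1 ]
2.775 [0.5168 0.2495 0.1522] [ 1.600e-03 -1.617e-01  9.868e-01  6.000e-04] 0.0085 [ 0.19  0.6  -0.69]
2.825 [0.5167 0.2493 0.152 ] [ 1.400e-03 -1.616e-01  9.869e-01  6.000e-04] 0.0094 [0.39 0.08 0.14]
2.875 [0.5165 0.2491 0.1516] [ 1.100e-03 -1.615e-01  9.869e-01  5.000e-04] 0.0112 [ 0.68 -0.25  0.27]
2.925 [0.5163 0.249  0.1512] [ 8.000e-04 -1.614e-01  9.869e-01  5.000e-04] 0.0091 [ 0.05 -0.19 -0.7 ]
2.975 [0.5161 0.2488 0.1509] [ 5.000e-04 -1.614e-01  9.869e-01  4.000e-04] 0.0072 [ 0.46  0.35 -0.04]
[0.51609991 0.24882879 0.15091053] [0.51798494 0.24600447 0.14999775]
table 0.00012838897585042142
leaf [ 0.28100431  0.09308989 -0.11714176] tilt 16.48992369750629 dir 18.32877772684009 3861 3994 resid 0.0006369978527464749
leafrect ((0.5141509771347046, 0.2446090579032898), (0.06766349077224731, 0.04956919327378273), 18.733379364013672) z 0.037646327468901675 0.0611611549186445
allrect ((0.5230491161346436, 0.24739712476730347), (0.0902596265077591, 0.056137412786483765), 18.626527786254883)
low face x [-0.03984647 -0.03968716 -0.03950252] 194
y -0.03 xmin [-0.0397 -0.0397 -0.0397] xmax [0.0197 0.0205 0.0216]
y -0.02 xmin [-0.0398 -0.0398 -0.0398] xmax [0.0292 0.0294 0.0294]
y -0.01 xmin [-0.0399 -0.0398 -0.0398] xmax [0.0477 0.0484 0.0488]
y 0.0 xmin [-0.0398 -0.0398 -0.0398] xmax [0.0498 0.0499 0.0503]
y 0.01 xmin [-0.0399 -0.0399 -0.0399] xmax [0.0478 0.049  0.0503]
y 0.02 xmin [-0.0399 -0.0399 -0.0399] xmax [0.0292 0.0292 0.0292]
y 0.03 xmin [-0.0398 -0.0397 -0.0396] xmax [0.0235 0.024  0.0257]
```

```bash
python3 - <<'E'
from h import *
json.dump(dict(p=[.5154,.2485,.1498],R=tool_R(108.46).tolist()),open("cmd.json","w"))
inc([.605,.011,.134],tool_R(81.6))
E
```

```text
INC [-0.0196, -0.5073, 0.0316, 0.0, 0.0, 0.0746] rows>= 4.1
```

Request:
carry_out:
  increments:
    - [[-0.0196,-0.5073,0.0316,0,0,0.0746],[-0.0196,-0.5073,0.0316,0,0,0.0746],[-0.0196,-0.5073,0.0316,0,0,0.0746],[-0.0196,-0.5073,0.0316,0,0,0.0746],[-0.0196,-0.5073,0.0316,0,0,0.0746]]

```text
clock: 3.65
tcp_pos: [0.6071, 0.007, 0.1336]
orientation: [0.0, 0.075, 0.997, -0.0]
wrist_force: [-0.4, 1.2, 0.8]
finger_gap: 0.0854
grip_force: 0.0
```

Request:
carry_out:
  increments:
    - [[0,0,0,0,0,0],[0,0,0,0,0,0],[0,0,0,0,0,0],[0,0,0,0,0,0],[0,0,0,0,0,0]]

```text
clock: 4.28
tcp_pos: [0.6056, 0.012, 0.1341]
orientation: [-0.0, 0.072, 0.997, 0.0]
wrist_force: [-0.1, 0.2, -0.4]
finger_gap: 0.0854
grip_force: 0.0
```

```bash
python3 - <<'E'
from h import *
s=env.get_state(); print(s["tcp_pos"].round(4),s["orientation"].round(4),cur()[0])
f,W=cloud("wrist"); cv2.imwrite("pics/w3.png",f); np.save("w3.npy",W)
P=W.reshape(-1,3);P=P[~np.isnan(P[:,0])]; c=np.array([.605,.011])
d=np.linalg.norm(P[:,:2]-c,axis=1); print("table",np.median(P[(d>.09)&(d<.12)&(P[:,2]<.01),2]))
a=np.radians(-8.4); R=np.array([[np.cos(a),np.sin(a)],[-np.sin(a),np.cos(a)]]); q=(P[:,:2]-c)@R.T; z=P[:,2]
fl=(abs(q[:,0])<.036)&(abs(q[:,1])<.024)&(z<.03); print("floor z",np.median(z[fl]),"top z",np.median(z[(d<.08)&(z>.014)&(z<.03)]))
# outer top edges
top=(z>.0165)&(z<.0205)&(d<.09)
print("outer",cv2.minAreaRect(P[top,:2].astype(np.float32)))
flo=(z<.0105)&(z>.005)&(abs(q[:,0])<.055)&(abs(q[:,1])<.04)
print("floor rect",cv2.minAreaRect(P[flo,:2].astype(np.float32)))
# inner top edges: gap in top points along lines
for y0 in (-.015,0,.015):
    x=q[top&(abs(q[:,1]-y0)<.003),0]; print("x edges in top at y",y0,x[x<0].max().round(4),x[x>0].min().round(4))
    x=q[flo&(abs(q[:,1]-y0)<.003),0]; print("   floor x",x.min().round(4),x.max().round(4))
for x0 in (-.025,0,.025):
    y=q[top&(abs(q[:,0]-x0)<.003),1]; print("y edges in top at x",x0,y[y<0].max().round(4),y[y>0].min().round(4))
    y=q[flo&(abs(q[:,0]-x0)<.003),1]; print("   floor y",y.min().round(4),y.max().round(4))
E
```

```text
[0.6056 0.012  0.1341] [-3.000e-04  7.170e-02  9.974e-01  2.000e-04] [0.60501212 0.01100467 0.134     ]
table -0.00025293464019948697
floor z 0.007752904066487848 top z 0.017689686437173238
outer ((0.6053869128227234, 0.010625351220369339), (0.1003265231847763, 0.13040539622306824), 81.51396942138672)
floor rect ((0.60614013671875, 0.01060323417186737), (0.05939533933997154, 0.08243513852357864), 81.62310028076172)
x edges in top at y -0.015 -0.0427 0.0417
   floor x -0.0399 0.0423
x edges in top at y 0 -0.0426 0.0426
   floor x -0.0399 0.0424
x edges in top at y 0.015 -0.0435 0.0426
   floor x -0.04 0.0423
y edges in top at x -0.025 -0.0311 0.0299
   floor y -0.0299 0.0294
y edges in top at x 0 -0.0311 0.03
   floor y -0.0297 0.0294
y edges in top at x 0.025 -0.031 0.031
   floor y -0.0296 0.0294
```

View pics/w3.png

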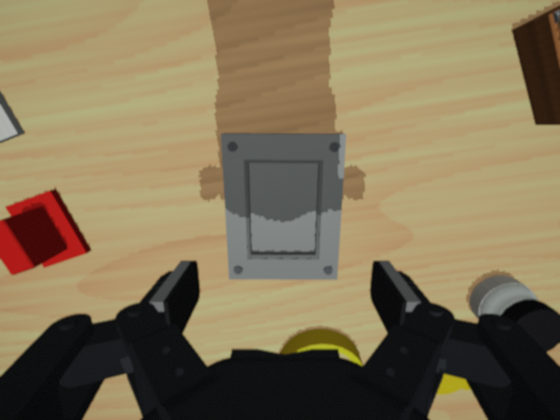

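The wrist view shows the jig at px (283,205) with its pocket open and empty; the red caul is at left and the tape and jar lie clear of it. The pocket is at about (0.6055, 0.0106), yaw −8.4°, floor z 8 mm. Next I grasp the block at (0.518, 0.246), yaw 18.6°.

```bash
python3 - <<'E'
from h import *
s=env.get_state(); print(s["tcp_pos"].round(4),s["orientation"].round(4))
inc([.5182,.2458,.13],tool_R(108.6)); inc([.5182,.2458,.031],tool_R(108.6))
E
```

```text
[0.6056 0.0118 0.134 ] [-3.000e-04  7.180e-02  9.974e-01  2.000e-04]
INC [0.2403, 0.4392, 0.008, 0.0, 0.0, -0.075] rows>= 4.0
INC [0.0, 0.0, 0.198, 0.0, 0.0, 0.0] rows>= 1.6
```

Request:
carry_out:
  increments:
    - [[0.2403,0.4392,0.008,0,0,-0.075],[0.2403,0.4392,0.008,0,0,-0.075],[0.2403,0.4392,0.008,0,0,-0.075],[0.2403,0.4392,0.008,0,0,-0.075],[0.2403,0.4392,0.008,0,0,-0.075]]

```text
clock: 4.95
tcp_pos: [0.5163, 0.2499, 0.1302]
orientation: [-0.001, -0.166, 0.986, 0.001]
wrist_force: [0.6, -0.4, 0.0]
finger_gap: 0.0855
grip_force: 0.0
```

Request:
carry_out:
  increments:
    - [[0,0,0,0,0,0],[0,0,0,0,0,0],[0,0,0,0,0,0],[0,0,0,0,0,0],[0,0,0,0,0,0]]

```text
clock: 5.58
tcp_pos: [0.5186, 0.2455, 0.1301]
orientation: [-0.0, -0.162, 0.987, 0.0]
wrist_force: [0.1, 1.0, -0.5]
finger_gap: 0.0852
grip_force: 0.0
```

```bash
python3 - <<'E'
from h import *
for i in range(2):
    s=env.get_state(); print(s["tcp_pos"].round(4),s["orientation"].round(4)); f,W=cloud("wrist")
P=W.reshape(-1,3);P=P[~np.isnan(P[:,0])]; c=np.array([.5182,.2458]); a=np.radians(18.6); R=np.array([[np.cos(a),np.sin(a)],[-np.sin(a),np.cos(a)]])
q=(P[:,:2]-c)@R.T; z=P[:,2]; b=(z>.01)&(z<.07)&(abs(q[:,0])<.06)&(abs(q[:,1])<.04)
print(cv2.minAreaRect(P[b,:2].astype(np.float32)),"low",np.median(q[b&(z<.03)&(q[:,0]<-.03),0]),"y",q[b,1].min(),q[b,1].max())
E
```

```text
[0.5186 0.2455 0.1301] [-3.000e-04 -1.621e-01  9.868e-01  3.000e-04]
[0.5186 0.2456 0.1301] [-3.000e-04 -1.623e-01  9.867e-01  3.000e-04]
((0.52311772108078, 0.24740077555179596), (0.09039314091205597, 0.05607073754072189), 18.55550193786621) low -0.03979752855685643 y -0.028107145234653335 0.028002727655701925
```

Request:
carry_out:
  increments:
    - [[0,0,0.1,0,0,0],[0,0,0.16,0,0,0],[0,0,0.198,0,0,0],[0,0,0.198,0,0,0],[0,0,0.198,0,0,0]]

```text
clock: 6.3
tcp_pos: [0.5189, 0.2462, 0.0319]
orientation: [0.0, -0.163, 0.987, 0.0]
wrist_force: [1.5, 0.2, 0.4]
finger_gap: 0.0853
grip_force: 0.0
```

Request:
carry_out:
  increments:
    - [[0,0,0,0,0,0],[0,0,0,0,0,0],[0,0,0,0,0,0]]

```text
clock: 6.68
tcp_pos: [0.5186, 0.2461, 0.0316]
orientation: [0.0, -0.163, 0.987, 0.0]
wrist_force: [-0.2, -0.6, -0.8]
finger_gap: 0.0852
grip_force: 0.0
```

Request:
carry_out:
  increments:
    - [[0,0,0,0,0,0],[0,0,0,0,0,0],[0,0,0,0,0,0],[0,0,0,0,0,0],[0,0,0,0,0,0]]
  jaw: 1
  squeeze: 50

```text
clock: 7.3
tcp_pos: [0.5185, 0.246, 0.0314]
orientation: [-0.0, -0.163, 0.987, 0.0]
wrist_force: [-1.0, -0.8, 4.7]
finger_gap: 0.0549
grip_force: 55.3
```

```bash
python3 - <<'E'
from h import *
inc([.5182,.2458,.1],tool_R(108.6)); inc([.6055,.0106,.1],tool_R(81.6))
E
```

```text
INC [0.0, 0.0, -0.138, 0.0, 0.0, 0.0] rows>= 1.1
INC [-0.0154, -0.5015, -0.0, 0.0, 0.0, 0.075] rows>= 4.0
```

Request:
carry_out:
  increments:
    - [[0,0,-0.04,0,0,0],[0,0,-0.1,0,0,0],[0,0,-0.138,0,0,0],[0,0,-0.138,0,0,0],[0,0,-0.138,0,0,0]]

```text
clock: 7.92
tcp_pos: [0.5173, 0.2457, 0.0985]
orientation: [-0.002, -0.163, 0.987, 0.0]
wrist_force: [-0.2, -0.2, -4.4]
finger_gap: 0.0547
grip_force: 54.6
```

Request:
carry_out:
  increments:
    - [[-0.002,-0.06,0,0,0,0.009],[-0.005,-0.17,0,0,0,0.025],[-0.009,-0.29,0,0,0,0.043],[-0.013,-0.41,0,0,0,0.061],[-0.0154,-0.5015,0,0,0,0.075]]

```text
clock: 8.55
tcp_pos: [0.6058, 0.0087, 0.098]
orientation: [-0.002, 0.074, 0.997, 0.0]
wrist_force: [-0.1, 0.7, -4.6]
finger_gap: 0.055
grip_force: 54.6
```

Request:
carry_out:
  increments:
    - [[0,0,0,0,0,0],[0,0,0,0,0,0],[0,0,0,0,0,0],[0,0,0,0,0,0],[0,0,0,0,0,0]]

```text
clock: 9.18
tcp_pos: [0.606, 0.0119, 0.1]
orientation: [-0.0, 0.071, 0.997, 0.0]
wrist_force: [-0.2, 0.3, -4.0]
finger_gap: 0.0546
grip_force: 54.8
```

```bash
python3 - <<'E'
from h import *
for i in range(3):
    s=env.get_state(); print(s["tcp_pos"].round(4),s["orientation"].round(4),s["wrist_force"].round(1)); f,W=cloud("wrist")
cv2.imwrite("pics/w4.png",f)
P=W.reshape(-1,3);P=P[~np.isnan(P[:,0])]; c=np.array([.6055,.0106]); a=np.radians(-8.4); R=np.array([[np.cos(a),np.sin(a)],[-np.sin(a),np.cos(a)]])
q=(P[:,:2]-c)@R.T; z=P[:,2]; b=(z>.06)&(z<.135)&(abs(q[:,0])<.06)&(abs(q[:,1])<.028)
for y0 in (-.02,0,.02):
    m=b&(abs(q[:,1]-y0)<.004)&(q[:,0]<-.03); print("lowface x",np.median(q[m&(z<.1),0]).round(4),"zmin",z[m].min().round(4))
L=b&(abs(q[:,0])<.025)&(abs(q[:,1])<.02)&(z>.1); A=np.c_[q[L],np.ones(L.sum())]; k=np.ones(L.sum(),bool); zz=z[L]
for _ in range(5): g=np.linalg.lstsq(A[k],zz[k],rcond=None)[0]; k=abs(A@g-zz)<.0015
print("leaf grad in jig frame",g,"tilt",np.degrees(np.arctan(np.hypot(*g[:2]))),k.sum(),len(k))
E
```

```text
[0.606  0.0119 0.1   ] [-4.000e-04  7.150e-02  9.974e-01  2.000e-04] [-0.2  0.3 -4. ]
[0.6061 0.0117 0.1001] [-3.000e-04  7.160e-02  9.974e-01  2.000e-04] [ 0.1 -0.2 -4.8]
[0.6061 0.0115 0.1001] [-3.000e-04  7.170e-02  9.974e-01  2.000e-04] [-0.6 -0.6 -4.3]
lowface x -0.0394 zmin 0.0695
lowface x -0.0394 zmin 0.069
lowface x -0.0395 zmin 0.0695
leaf grad in jig frame [ 0.30595382 -0.0008895   0.11992385] tilt 17.01175896669558 10128 10340
```

View pics/w4.png

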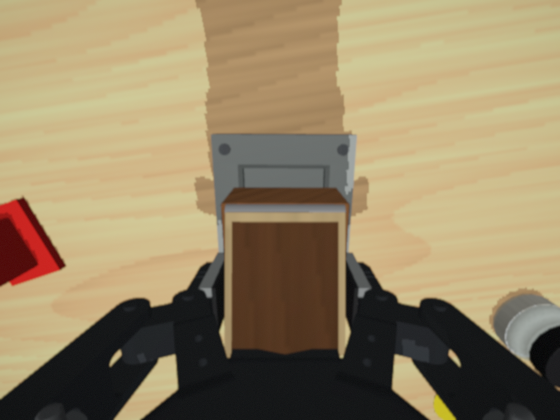

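The view shows the block held squarely above the jig, leaf at px (285,285), jig pocket behind at (283,175). I'm lowering in stages while watching the force.

```bash
python3 - <<'E'
from h import *
inc([.605,.0104,.052],tool_R(81.6)); 
E
```

```text
INC [0.0009, -0.0006, 0.096, 0.0, 0.0, 0.0] rows>= 0.8
```

Request:
carry_out:
  increments:
    - [[0.001,0,0.03,0,0,0],[0.001,0,0.07,0,0,0],[0.001,-0.0005,0.096,0,0,0],[0.001,-0.0005,0.096,0,0,0],[0.001,-0.0005,0.096,0,0,0]]

```text
clock: 9.95
tcp_pos: [0.6059, 0.0108, 0.0522]
orientation: [-0.0, 0.072, 0.997, 0.0]
wrist_force: [0.1, 0.4, -4.9]
finger_gap: 0.0547
grip_force: 54.8
```

Request:
carry_out:
  increments:
    - [[0,0,0,0,0,0],[0,0,0,0,0,0],[0,0,0,0,0,0],[0,0,0,0,0,0]]

```text
clock: 10.45
tcp_pos: [0.6056, 0.0108, 0.0521]
orientation: [-0.0, 0.072, 0.997, 0.0]
wrist_force: [0.4, 0.9, -4.1]
finger_gap: 0.0547
grip_force: 54.8
```

Request:
carry_out:
  increments:
    - [[0,0,0.003,0,0,0],[0,0,0.006,0,0,0],[0,0,0.009,0,0,0],[0,0,0.012,0,0,0],[0,0,0.015,0,0,0]]

```text
clock: 11.08
tcp_pos: [0.6056, 0.0109, 0.0443]
orientation: [-0.0, 0.072, 0.997, 0.0]
wrist_force: [-0.6, 0.5, -4.9]
finger_gap: 0.055
grip_force: 54.8
```

Request:
carry_out:
  increments:
    - [[0,0,0.003,0,0,0],[0,0,0.006,0,0,0],[0,0,0.008,0,0,0],[0,0,0.01,0,0,0],[0,0,0.011,0,0,0]]

```text
clock: 11.7
tcp_pos: [0.6056, 0.0109, 0.0394]
orientation: [-0.0, 0.072, 0.997, 0.0]
wrist_force: [-2.1, 0.8, 1.8]
finger_gap: 0.0547
grip_force: 55.5
```

Request:
carry_out:
  increments:
    - [[0,0,0,0,0,0],[0,0,0,0,0,0]]

```text
clock: 11.95
tcp_pos: [0.6056, 0.0108, 0.0394]
orientation: [-0.0, 0.072, 0.997, 0.0]
wrist_force: [-4.1, 0.4, 3.3]
finger_gap: 0.0549
grip_force: 55.6
```

Request:
carry_out:
  increments:
    - [[0,0,0.001,0,0,0],[0,0,0.001,0,0,0],[0,0,0.001,0,0,0],[0,0,0.001,0,0,0]]
  jaw: 0

```text
clock: 12.45
tcp_pos: [0.6057, 0.0108, 0.0384]
orientation: [-0.0, 0.072, 0.997, 0.0]
wrist_force: [0.5, -0.4, 1.0]
finger_gap: 0.0857
grip_force: 0.0
```

Request:
carry_out:
  increments:
    - [[0,0,-0.02,0,0,0],[0,0,-0.1,0,0,0],[0,0,-0.2,0,0,0],[0,0,-0.223,0,0,0],[0,0,-0.223,0,0,0]]

```text
clock: 13.08
tcp_pos: [0.6064, 0.0107, 0.1513]
orientation: [0.001, 0.072, 0.997, 0.0]
wrist_force: [0.8, -0.1, -0.3]
finger_gap: 0.0855
grip_force: 0.0
```

Request:
carry_out:
  increments:
    - [[0,0,0,0,0,0],[0,0,0,0,0,0],[0,0,0,0,0,0],[0,0,0,0,0,0]]

```text
clock: 13.58
tcp_pos: [0.6054, 0.0108, 0.1494]
orientation: [-0.001, 0.072, 0.997, 0.0]
wrist_force: [-0.2, -0.1, -0.2]
finger_gap: 0.0853
grip_force: 0.0
```

```bash
cat > m2.py <<'E'
from h import *
s=env.get_state(); print(s["tcp_pos"].round(4),s["orientation"].round(4),s["wrist_force"].round(1)); f,W=cloud("wrist")
cv2.imwrite("pics/w5.png",f)
P=W.reshape(-1,3);P=P[~np.isnan(P[:,0])]; c=np.array([.6055,.0106]); a=np.radians(-8.4); R=np.array([[np.cos(a),np.sin(a)],[-np.sin(a),np.cos(a)]])
q=(P[:,:2]-c)@R.T; z=P[:,2]; d=np.hypot(*q.T)
top=(z>.0165)&(z<.0205)&(d<.09); print("jig outer",cv2.minAreaRect(q[top].astype(np.float32)),"top z",np.median(z[top]))
b=(z>.024)&(z<.09)&(abs(q[:,0])<.06)&(abs(q[:,1])<.035)
print("block rect",cv2.minAreaRect(q[b].astype(np.float32)))
for y0 in (-.02,0,.02):
    m=b&(abs(q[:,1]-y0)<.004)&(q[:,0]<-.03); print("lowface x",np.median(q[m&(z<.035),0]).round(4))
for sg in (-1,1):
    m=b&(q[:,1]*sg>.0255)&(abs(q[:,0])<.035)&(z<.05); A=np.c_[q[m,0],np.ones(m.sum())]; print("base top strip z, slope x",np.median(z[m]),np.linalg.lstsq(A,z[m],rcond=None)[0],m.sum())
L=b&(abs(q[:,0])<.026)&(abs(q[:,1])<.02); A=np.c_[q[L],np.ones(L.sum())]; k=np.ones(L.sum(),bool); zz=z[L]
for _ in range(5): g=np.linalg.lstsq(A[k],zz[k],rcond=None)[0]; k=abs(A@g-zz)<.0015
print("leaf grad",g,"tilt",np.degrees(np.arctan(np.hypot(*g[:2]))),k.sum(),len(k))
on=b&(abs(np.c_[q,np.ones(len(q))]@g-z)<.0025)&(abs(q[:,1])<.0265); print("leaf rect",cv2.minAreaRect(q[on].astype(np.float32)),"z",z[on].min(),z[on].max())
E
python3 m2.py
```

```text
[0.6054 0.0108 0.1494] [-9.000e-04  7.220e-02  9.974e-01  2.000e-04] [-0.2 -0.1 -0.2]
jig outer ((-5.885958671569824e-05, 5.459040403366089e-05), (0.13042780756950378, 0.10035799443721771), 0.008909095078706741) top z 0.017766551773457664
block rect ((0.005368508398532867, 0.0003138445317745209), (0.09082362800836563, 0.05609416961669922), 0.052525922656059265)
lowface x -0.0398
lowface x -0.0398
lowface x -0.0397
base top strip z, slope x 0.04137393269089723 [-0.0031767   0.04138562] 129
base top strip z, slope x 0.04161717702233146 [-0.00555235  0.0415491 ] 131
leaf grad [ 0.3056817  -0.0013303   0.05937588] tilt 16.99758498657803 3495 3598
leaf rect ((-0.004481445997953415, 0.0005937553942203522), (0.06839708983898163, 0.05002306029200554), 0.0645400807261467) z 0.04513308275031826 0.06905096784211118
```

The block is seated: its base top is level at about 41.5 mm, aligned and centred within 0.5 mm. Next is the caul, the grey plate with the dark bar (the middle one of the three).

```bash
python3 - <<'E'
from h import *
json.dump(dict(p=[.605,.0104,.15],R=tool_R(81.6).tolist()),open("cmd.json","w"))
inc([.482,-.226,.15],tool_R(101))
# tilt estimate from fixed cameras, block seated
for n in ("top","scene"):
    f,W=cloud(n); P=W.reshape(-1,3); P=P[~np.isnan(P[:,0])]; a=np.radians(-8.4); R=np.array([[np.cos(a),np.sin(a)],[-np.sin(a),np.cos(a)]])
    q=(P[:,:2]-[.6055,.0106])@R.T; L=(abs(q[:,0])<.026)&(abs(q[:,1])<.02)&(P[:,2]<.09)&(P[:,2]>.045); zz=P[L,2]; A=np.c_[q[L],np.ones(L.sum())]; k=np.ones(L.sum(),bool)
    if L.sum()<50: print(n,L.sum()); continue
    for _ in range(5): g=np.linalg.lstsq(A[k],zz[k],rcond=None)[0]; k=abs(A@g-zz)<.002
    print(n,g,np.degrees(np.arctan(g[0])),k.sum(),len(k))
E
```

```text
INC [0.1743, -0.5037, 0.0, 0.0, 0.0, -0.0539] rows>= 4.3
top 0
scene [ 0.29067633 -0.00455442  0.06073347] 16.207897093823867 282 315
```

Request:
carry_out:
  increments:
    - [[0.03,-0.09,0,0,0,-0.01],[0.07,-0.2,0,0,0,-0.022],[0.105,-0.31,0,0,0,-0.034],[0.14,-0.42,0,0,0,-0.046],[0.1743,-0.5037,0,0,0,-0.0539]]

```text
clock: 14.35
tcp_pos: [0.4823, -0.228, 0.1502]
orientation: [0.0, -0.097, 0.995, -0.0]
wrist_force: [0.7, -0.7, -0.1]
finger_gap: 0.0857
grip_force: 0.0
```

Request:
carry_out:
  increments:
    - [[0,0,0,0,0,0],[0,0,0,0,0,0],[0,0,0,0,0,0],[0,0,0,0,0,0],[0,0,0,0,0,0]]

```text
clock: 14.98
tcp_pos: [0.4835, -0.2252, 0.1499]
orientation: [-0.0, -0.098, 0.995, 0.0]
wrist_force: [0.5, -0.1, 0.4]
finger_gap: 0.0851
grip_force: 0.0
```

```bash
python3 - <<'E'
from h import *
f,W=cloud("wrist"); s=env.get_state(); print(s["tcp_pos"].round(4),s["orientation"].round(4),s["wrist_force"].round(1)); f,W=cloud("wrist")
cv2.imwrite("pics/w6.png",cv2.resize(f[80:300,150:430],None,fx=2,fy=2))
P=W.reshape(-1,3);P=P[~np.isnan(P[:,0])]; z=P[:,2]; d=np.hypot(P[:,0]-.482,P[:,1]+.226)
print("table",np.median(z[(d>.06)&(d<.09)&(z<.004)]))
bar=(d<.05)&(z>.043)&(z<.06); print("bar",cv2.minAreaRect(P[bar,:2].astype(np.float32)),np.median(z[bar]))
pl=(d<.05)&(z>.004)&(z<.06); print("all",cv2.minAreaRect(P[pl,:2].astype(np.float32)))
pt=(d<.05)&(z>.006)&(z<.010); print("plate",cv2.minAreaRect(P[pt,:2].astype(np.float32)),np.median(z[pt]))
E
```

```text
[ 0.4834 -0.2253  0.1499] [-4.000e-04 -9.750e-02  9.952e-01  3.000e-04] [ 0.   0.3 -0.2]
table -0.0002785211674511262
bar ((0.481923371553421, -0.22685515880584717), (0.04323876276612282, 0.021770408377051353), 10.977898597717285) 0.04756248243903778
all ((0.4824162423610687, -0.22676557302474976), (0.06446324288845062, 0.046000901609659195), 11.552896499633789)
plate ((0.48261478543281555, -0.22674179077148438), (0.06418220698833466, 0.04592842981219292), 11.405961036682129) 0.00770603904901454
```

View pics/w6.png

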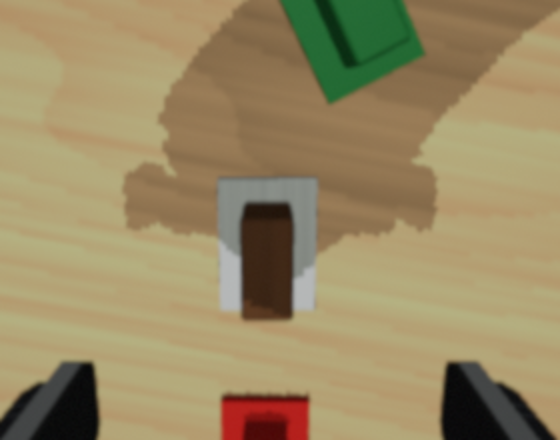

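The crop confirms it: grey aluminium plate with a dark wooden bar at crop px (268,245). The green one (370,45) and red one (265,410) are decoys. Grasping at (0.4824, −0.2268), yaw 11.4°.

```bash
python3 - <<'E'
from h import *
inc([.4818,-.2270,.032],tool_R(101.4))
E
```

```text
INC [0.0008, -0.0019, 0.236, 0.0, 0.0, -0.0011] rows>= 1.9
```

Request:
carry_out:
  increments:
    - [[0.0008,-0.002,0.1,0,0,-0.001],[0.0008,-0.002,0.18,0,0,-0.001],[0.0008,-0.002,0.22,0,0,-0.001],[0.0008,-0.002,0.236,0,0,-0.001],[0.0008,-0.002,0.236,0,0,-0.001]]

```text
clock: 15.7
tcp_pos: [0.4829, -0.2268, 0.0319]
orientation: [-0.001, -0.1, 0.995, 0.0]
wrist_force: [0.7, -0.1, 0.2]
finger_gap: 0.0855
grip_force: 0.0
```

Request:
carry_out:
  increments:
    - [[0,0,0,0,0,0],[0,0,0,0,0,0],[0,0,0,0,0,0],[0,0,0,0,0,0]]

```text
clock: 16.2
tcp_pos: [0.483, -0.227, 0.0322]
orientation: [-0.0, -0.1, 0.995, 0.0]
wrist_force: [0.1, -0.6, 0.1]
finger_gap: 0.0853
grip_force: 0.0
```

Request:
carry_out:
  increments:
    - [[0,0,0,0,0,0],[0,0,0,0,0,0],[0,0,0,0,0,0],[0,0,0,0,0,0],[0,0,0,0,0,0]]
  jaw: 1
  squeeze: 60

```text
clock: 16.82
tcp_pos: [0.483, -0.2269, 0.032]
orientation: [-0.0, -0.1, 0.995, 0.0]
wrist_force: [0.6, 0.7, 1.0]
finger_gap: 0.0214
grip_force: 59.1
```

Request:
carry_out:
  increments:
    - [[0,0,0,0,0,0],[0,0,0,0,0,0],[0,0,0,0,0,0],[0,0,0,0,0,0],[0,0,0,0,0,0]]

```text
clock: 17.45
tcp_pos: [0.483, -0.2269, 0.032]
orientation: [-0.0, -0.1, 0.995, 0.0]
wrist_force: [0.6, 0.4, 0.6]
finger_gap: 0.0214
grip_force: 59.1
```

```bash
cat > tgt.py <<'E'
from h import *
def press(h,tilt=16.7,dx=0,dy=0):
    f=np.array([np.sin(np.radians(81.6)),-np.cos(np.radians(81.6)),0]); y=np.array([-f[1],f[0],0]); t=np.radians(tilt)
    F=np.array([.6055,.0106,.0585])+(-.004)*f+.0004*y
    n=-np.sin(t)*f+np.cos(t)*np.array([0,0,1]); u=np.cos(t)*f+np.sin(t)*np.array([0,0,1])
    return F+(.0006+dx)*u+dy*y+(.032+h)*n, tool_R(81.6,tilt)
E
python3 - <<'E'
from tgt import *
inc([.4818,-.2270,.15],tool_R(101.4)); p,R=press(.05); print(p); inc(p,R)
E
```

```text
INC [-0.0, 0.0, -0.236, 0.0, 0.0, 0.0] rows>= 1.9
[0.57885909 0.01493832 0.13721386]
INC [-0.286, 0.436, 0.0256, 0.008, -0.0459, 0.0546] rows>= 4.2
```

Request:
carry_out:
  increments:
    - [[0,0,-0.03,0,0,0],[0,0,-0.1,0,0,0],[0,0,-0.18,0,0,0],[0,0,-0.236,0,0,0],[0,0,-0.236,0,0,0]]

```text
clock: 18.08
tcp_pos: [0.4843, -0.2278, 0.1529]
orientation: [0.002, -0.1, 0.995, -0.001]
wrist_force: [0.7, -0.1, -1.7]
finger_gap: 0.021
grip_force: 58.8
```

Request:
carry_out:
  increments:
    - [[-0.05,0.08,0.003,0.001,-0.008,0.01],[-0.11,0.17,0.009,0.003,-0.018,0.022],[-0.17,0.265,0.015,0.005,-0.028,0.033],[-0.235,0.36,0.021,0.007,-0.038,0.045],[-0.286,0.436,0.0256,0.008,-0.0459,0.0546]]

```text
clock: 18.7
tcp_pos: [0.5786, 0.0174, 0.1357]
orientation: [0.144, 0.072, 0.987, -0.01]
wrist_force: [0.6, -0.3, -1.8]
finger_gap: 0.0215
grip_force: 59.0
```

Request:
carry_out:
  increments:
    - [[0,0,0,0,0,0],[0,0,0,0,0,0],[0,0,0,0,0,0],[0,0,0,0,0,0],[0,0,0,0,0,0]]

```text
clock: 19.32
tcp_pos: [0.5797, 0.0143, 0.1372]
orientation: [0.144, 0.072, 0.987, -0.01]
wrist_force: [0.5, -0.8, -1.1]
finger_gap: 0.0212
grip_force: 59.3
```

```bash
python3 - <<'E'
from tgt import *
for i in range(4): f,W=cloud("wrist")
s=env.get_state(); R=Rq(s["orientation"]).as_matrix(); pc,Rc=cur()
print(s["tcp_pos"].round(4),pc.round(4)); print("actual tilt",np.degrees(np.arccos(-R[2,2])),"yaw_y",np.degrees(np.arctan2(R[1,1],R[0,1])),"y z-comp",R[2,1],"cmd tilt",np.degrees(np.arccos(-Rc[2,2])),s["wrist_force"].round(2))
cv2.imwrite("pics/w7.png",f)
# points in tool frame: caul plate and block leaf
f,W=cloud("wrist"); P=W.reshape(-1,3); P=P[~np.isnan(P[:,0])]; T=(P-s["tcp_pos"])@R
pt=(abs(T[:,0])<.045)&(abs(T[:,1])<.03)&(T[:,2]>.02)&(T[:,2]<.034); print("plate top z_tool",np.median(T[pt,2]),pt.sum(),"x max",np.percentile(T[pt,0],99) if pt.sum() else 0,"y",np.percentile(T[pt,1],[1,99]))
E
```

```text
[0.5797 0.0149 0.1372] [0.5789 0.0149 0.1372]
actual tilt 16.64379225915278 yaw_y 81.66342255040378 y z-comp 0.0004436771703307703 cmd tilt 16.690265995967835 [-0.72  0.53 -1.07]
plate top z_tool 0.02438249455827901 3152 x max 0.032438865420075104 y [-0.0223776   0.02285913]
```

View pics/w7.png

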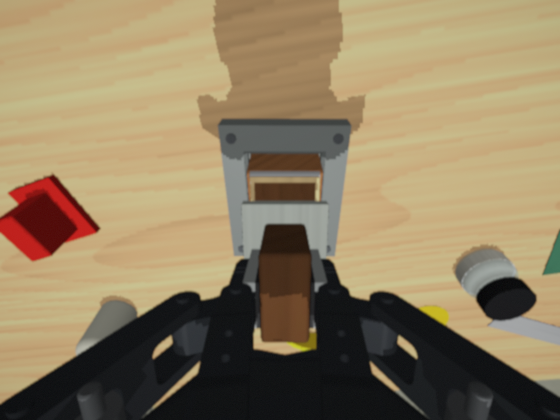

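The view shows the caul held level-tilted above the leaf: plate at px (287,215), bar in the fingers, leaf and jig centred behind at (285,185). Going down along the normal.

```bash
python3 - <<'E'
from tgt import *
p,R=press(.006,dx=-.0007); inc(p,R)
E
```

```text
INC [0.0014, -0.0, 0.088, 0.0, -0.0, 0.0] rows>= 0.7
```

Request:
carry_out:
  increments:
    - [[0.0014,0,0.025,0,0,0],[0.0014,0,0.055,0,0,0],[0.0014,0,0.075,0,0,0],[0.0014,0,0.088,0,0,0],[0.0014,0,0.088,0,0,0]]

```text
clock: 20.2
tcp_pos: [0.5911, 0.0135, 0.0939]
orientation: [0.144, 0.072, 0.987, -0.01]
wrist_force: [0.1, 0.2, -0.8]
finger_gap: 0.0217
grip_force: 59.3
```

Request:
carry_out:
  increments:
    - [[0,0,0,0,0,0],[0,0,0,0,0,0],[0,0,0,0,0,0],[0,0,0,0,0,0],[0,0,0,0,0,0]]

```text
clock: 20.82
tcp_pos: [0.5915, 0.0135, 0.0949]
orientation: [0.144, 0.072, 0.987, -0.01]
wrist_force: [0.3, 0.3, -0.8]
finger_gap: 0.0212
grip_force: 59.3
```

```bash
cat > st.py <<'E'
from tgt import *
F=[];Q=[]
for i in range(6): s=env.get_state(); F.append(s["wrist_force"]); Q.append(s["ft_torque"]); env.read_camera("wrist")
R=Rq(s["orientation"]).as_matrix(); print(s["clock"],"tcp",s["tcp_pos"].round(4),"cmd",cur()[0].round(4),"tilt",np.degrees(np.arccos(-R[2,2])).round(2),"yaw",np.degrees(np.arctan2(R[1,1],R[0,1])).round(2),"Ftool",(R.T@np.mean(F,0)).round(2),"Mtool",(R.T@np.mean(Q,0)).round(3),"gap",s["finger_gap"].round(4),s["grip_force"])
E
python3 - <<'E'
import st
from tgt import *
f,W=cloud("wrist"); cv2.imwrite("pics/w8.png",f); s=env.get_state(); R=Rq(s["orientation"]).as_matrix()
P=W.reshape(-1,3); P=P[~np.isnan(P[:,0])]; T=(P-s["tcp_pos"])@R
def fit(m,nm):
    X=T[m]
    if len(X)<40: print(nm,len(X)); return
    A=np.c_[X[:,:2],np.ones(len(X))]; k=np.ones(len(X),bool)
    for _ in range(5): g=np.linalg.lstsq(A[k],X[k,2],rcond=None)[0]; k=abs(A@g-X[:,2])<.0015
    print(nm,g.round(4),k.sum(),"x",np.percentile(X[k,0],[1,99]).round(4),"y",np.percentile(X[k,1],[1,99]).round(4))
b=(abs(T[:,1])<.027)
fit(b&(abs(T[:,0])<.04)&(T[:,2]>.02)&(T[:,2]<.029),"plate top")
fit(b&(abs(T[:,0])<.05)&(T[:,2]>.034)&(T[:,2]<.045),"leaf")
fit((abs(T[:,0])<.06)&(abs(T[:,1])<.0275)&(T[:,2]>.05)&(T[:,2]<.08),"base?")
E
```

```text
Traceback (most recent call last):
  File "st.py", line 4, in <module>
    R=Rq(s["orientation"]).as_matrix(); print(s["clock"],"tcp",s["tcp_pos"].round(4),"cmd",cur()[0].round(4),"tilt",np.degrees(np.arccos(-R[2,2])).round(2),"yaw",np.degrees(np.arctan2(R[1,1],R[0,1])).round(2),"Ftool",(R.T@np.mean(F,0)).round(2),"Mtool",(R.T@np.mean(Q,0)).round(3),"gap",s["finger_gap"].round(4),s["grip_force"])
                                                                                                                                                                                                                                                                                               ^^^^^^^^^^^^^^^^^^^^^
AttributeError: 'float' object has no attribute 'round'
```

```bash
sed -i 's/s\["finger_gap"\].round(4),//' st.py; python3 - <<'E'
import st
from tgt import *
f,W=cloud("wrist"); cv2.imwrite("pics/w8.png",f); s=env.get_state(); R=Rq(s["orientation"]).as_matrix()
P=W.reshape(-1,3); P=P[~np.isnan(P[:,0])]; T=(P-s["tcp_pos"])@R
def fit(m,nm):
    X=T[m]
    if len(X)<40: print(nm,len(X)); return
    A=np.c_[X[:,:2],np.ones(len(X))]; k=np.ones(len(X),bool)
    for _ in range(5): g=np.linalg.lstsq(A[k],X[k,2],rcond=None)[0]; k=abs(A@g-X[:,2])<.0015
    print(nm,g.round(4),k.sum(),"x",np.percentile(X[k,0],[1,99]).round(4),"y",np.percentile(X[k,1],[1,99]).round(4))
b=(abs(T[:,1])<.027)
fit(b&(abs(T[:,0])<.04)&(T[:,2]>.02)&(T[:,2]<.029),"plate top")
fit(b&(abs(T[:,0])<.05)&(T[:,2]>.034)&(T[:,2]<.045),"leaf")
E
```

```text
21.375 tcp [0.5915 0.0135 0.0948] cmd [0.5907 0.0132 0.0949] tilt 16.64 yaw 81.69 Ftool [0.25 0.15 1.57] Mtool [ 0.002  0.346 -0.016] gap 59.282546639442444
plate top [ 0.0036 -0.0007  0.0243] 2826 x [0.0028 0.0324] y [-0.0224  0.0229]
leaf [0.6661 0.0033 0.0169] 1368 x [0.0308 0.0402] y [-0.0253  0.0248]
```

View pics/w8.png

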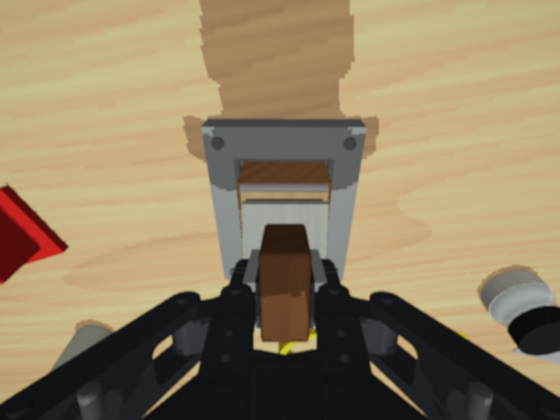

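The view shows the plate at px (285,225) centred over the leaf with a narrow leaf rim visible at the low edge (285,197). Now the contact steps.

Request:
carry_out:
  increments:
    - [[0,0,0.003,0,0,0],[0,0,0.006,0,0,0],[0,0,0.008,0,0,0],[0,0,0.008,0,0,0],[0,0,0.008,0,0,0]]

```text
clock: 22.1
tcp_pos: [0.5926, 0.0133, 0.091]
orientation: [0.144, 0.072, 0.987, -0.01]
wrist_force: [-1.1, 0.1, -0.8]
finger_gap: 0.0213
grip_force: 59.3
```

Request:
carry_out:
  increments:
    - [[0,0,0.001,0,0,0],[0,0,0.002,0,0,0],[0,0,0.003,0,0,0],[0,0,0.003,0,0,0],[0,0,0.003,0,0,0]]

```text
clock: 22.72
tcp_pos: [0.593, 0.0133, 0.0895]
orientation: [0.144, 0.072, 0.987, -0.01]
wrist_force: [-0.2, 0.3, -0.4]
finger_gap: 0.0213
grip_force: 59.3
```

Request:
carry_out:
  increments:
    - [[0,0,0.001,0,0,0],[0,0,0.001,0,0,0],[0,0,0.002,0,0,0],[0,0,0.002,0,0,0],[0,0,0.002,0,0,0]]

```text
clock: 23.35
tcp_pos: [0.5933, 0.0132, 0.0889]
orientation: [0.145, 0.072, 0.987, -0.01]
wrist_force: [-4.0, 0.9, 4.3]
finger_gap: 0.0213
grip_force: 60.2
```

```bash
python3 - <<'E'
import st
from tgt import *
f,W=cloud("wrist"); s=env.get_state(); R=Rq(s["orientation"]).as_matrix()
P=W.reshape(-1,3); P=P[~np.isnan(P[:,0])]; T=(P-s["tcp_pos"])@R
m=(abs(T[:,1])<.02)&(T[:,0]>.024)&(T[:,0]<.05)&(T[:,2]<.06)
for lo in np.arange(.024,.046,.001):
    k=m&(T[:,0]>=lo)&(T[:,0]<lo+.001); print(lo.round(3),k.sum(),np.percentile(T[k,2],[10,50,90]).round(4) if k.sum() else "")
E
```

```text
23.6 tcp [0.5933 0.0132 0.0889] cmd [0.5907 0.0132 0.0949] tilt 16.66 yaw 81.69 Ftool [ 2.77 -0.03 -6.38] Mtool [0.082 0.616 0.01 ] gap 60.340622663497925
0.024 129 [0.0234 0.0244 0.025 ]
0.025 145 [0.0235 0.0244 0.0251]
0.026 131 [0.0234 0.0243 0.0252]
0.027 134 [0.0236 0.0243 0.0251]
0.028 140 [0.0236 0.0243 0.0251]
0.029 136 [0.0236 0.0243 0.025 ]
0.03 134 [0.0235 0.0245 0.025 ]
0.031 173 [0.0237 0.0245 0.0329]
0.032 387 [0.0243 0.0291 0.0326]
0.033 122 [0.0317 0.0322 0.033 ]
0.034 140 [0.0314 0.0324 0.033 ]
0.035 192 [0.0316 0.0331 0.0353]
0.036 133 [0.034  0.0349 0.0359]
0.037 137 [0.0345 0.0352 0.0364]
0.038 171 [0.0353 0.0361 0.0373]
0.039 159 [0.0366 0.0379 0.0388]
0.04 205 [0.0384 0.0402 0.042 ]
0.041 192 [0.0413 0.0436 0.0458]
0.042 174 [0.045  0.0467 0.0483]
0.043 177 [0.0482 0.0501 0.052 ]
0.044 154 [0.051  0.0534 0.0548]
0.045 167 [0.0549 0.0567 0.0587]
```

Request:
carry_out:
  increments:
    - [[0.0008,0,0,0,0,0],[0.0008,0,0,0,0,0],[0.0008,0,0,0,0,0],[0.0008,0,0,0,0,0]]

```text
clock: 24.2
tcp_pos: [0.5932, 0.0132, 0.0889]
orientation: [0.145, 0.072, 0.987, -0.01]
wrist_force: [-3.5, -0.1, 5.8]
finger_gap: 0.0212
grip_force: 60.3
```

```bash
python3 st.py
```

```text
24.45 tcp [0.5932 0.0132 0.0889] cmd [0.5907 0.0132 0.0949] tilt 16.69 yaw 81.69 Ftool [ 1.98 -0.2  -6.16] Mtool [0.107 0.49  0.015] gap 60.29256820678711
```

Request:
carry_out:
  increments:
    - [[0.0008,0,0,0,-0.0006,0],[0.0012,0,0,0,-0.0011,0],[0.0012,0,0,0,-0.0011,0],[0.0012,0,0,0,-0.0011,0],[0.0012,0,0,0,-0.0011,0]]

```text
clock: 25.12
tcp_pos: [0.5931, 0.0133, 0.0888]
orientation: [0.149, 0.072, 0.986, -0.011]
wrist_force: [-1.4, -0.3, 5.0]
finger_gap: 0.0215
grip_force: 60.2
```

```bash
python3 st.py
```

```text
25.375 tcp [0.5931 0.0133 0.0888] cmd [0.5907 0.0132 0.0949] tilt 17.13 yaw 81.69 Ftool [ 0.08  0.   -5.78] Mtool [ 0.098  0.494 -0.033] gap 60.25032162666321
```

Request:
carry_out:
  increments:
    - [[0,0,0.0002,0,0.0004,0],[0,0,0.0005,0,0.0007,0],[0,0,0.0005,0,0.0007,0],[0,0,0.0005,0,0.0007,0],[0,0,0.0005,0,0.0007,0]]

```text
clock: 26.05
tcp_pos: [0.5931, 0.0132, 0.0888]
orientation: [0.147, 0.072, 0.987, -0.01]
wrist_force: [-2.5, 0.1, 6.9]
finger_gap: 0.0211
grip_force: 60.6
```

```bash
python3 st.py
```

```text
26.3 tcp [0.5932 0.0133 0.0888] cmd [0.5907 0.0132 0.0949] tilt 16.89 yaw 81.69 Ftool [ 0.73 -0.35 -7.1 ] Mtool [0.106 0.427 0.012] gap 60.597792863845825
```

Request:
carry_out:
  increments:
    - [[0,0,0.0002,0,0,0],[0,0,0.0004,0,0,0],[0,0,0.0004,0,0,0],[0,0,0.0004,0,0,0],[0,0,0.0004,0,0,0]]

```text
clock: 26.98
tcp_pos: [0.5931, 0.0132, 0.0888]
orientation: [0.147, 0.072, 0.987, -0.01]
wrist_force: [-4.3, 0.9, 7.7]
finger_gap: 0.0214
grip_force: 60.8
```

Request:
carry_out:
  increments:
    - [[0,0,0,0,0,0],[0,0,0,0,0,0],[0,0,0,0,0,0],[0,0,0,0,0,0],[0,0,0,0,0,0]]

```text
clock: 27.6
tcp_pos: [0.5932, 0.0132, 0.0888]
orientation: [0.147, 0.072, 0.987, -0.01]
wrist_force: [-4.0, 0.7, 9.3]
finger_gap: 0.0212
grip_force: 60.8
```

```bash
python3 st.py; python3 - <<'E'
from tgt import *
f,W=cloud("wrist"); cv2.imwrite("pics/w9.png",f); s=env.get_state(); R=Rq(s["orientation"]).as_matrix()
P=W.reshape(-1,3); P=P[~np.isnan(P[:,0])]; T=(P-s["tcp_pos"])@R
m=(abs(T[:,1])<.02)&(T[:,2]<.06)
for lo in np.arange(.030,.039,.001):
    k=m&(T[:,0]>=lo)&(T[:,0]<lo+.001); print(lo.round(3),np.median(T[k,2]).round(4),end="; ")
for lo,hi,n in ((.0215,.027,"plate y"),(.029,.0345,"leaf y")):
    k=(T[:,0]>.0 if n[0]=="p" else T[:,0]>.0)&(T[:,0]<.036)&(T[:,2]>lo)&(T[:,2]<hi)&(abs(T[:,1])<.03); print(n,np.percentile(T[k,1],[.5,99.5]).round(4),k.sum())
q=(P[:,:2]-[.6055,.0106]); a=np.radians(-8.4); q=q@np.array([[np.cos(a),np.sin(a)],[-np.sin(a),np.cos(a)]]).T
b=(P[:,2]<.038)&(P[:,2]>.024)&(q[:,0]<-.03)&(q[:,0]>-.05)&(abs(q[:,1])<.02); print("base low face x",np.median(q[b,0]))
E
```

```text
27.85 tcp [0.5931 0.0132 0.0888] cmd [0.5907 0.0132 0.0949] tilt 16.89 yaw 81.69 Ftool [ 1.61 -0.11 -9.42] Mtool [0.153 0.511 0.006] gap 60.75180172920227
0.03 0.0243; 0.031 0.0246; 0.032 0.0292; 0.033 0.0323; 0.034 0.0323; 0.035 0.0327; 0.036 0.0348; 0.037 0.0352; 0.038 0.0361; plate y [-0.0225  0.023 ] 2928
leaf y [-0.0253  0.0247] 925
base low face x -0.03978855595530204
```

```bash
python3 -c "
from workcell import env
print(env.hand_in())"
```

```text
the job is handed in; nothing more can be done
None
```

The angle block is seated flat in the pocket and released, and the gripped caul is centred on the leaf at 16.9° tilt, pressing at about 10 N. The job was handed in at about 28 s, with no verdict returned.

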